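Nip a freshly glued notebook in the bench press

ROBOT

A 7-joint arm with a two-finger parallel gripper is mounted at the origin on a cart in front of the work surface, level with it; the furniture and walls round the work are solid. World frame = base frame: x ahead of the robot, y to its left, z up, the work surface at z = 0. Lengths are in m, angles in rad, forces in N, time in s.
With the tool pointing down it reaches from about 0.4 to 0.875 m from the base axis. Payload 19.3 kg.
Tool frame: the origin (TCP) lies midway between the tips of the shut fingers; the grasp point (between the pads) lies 19 mm behind it; z points along the fingers, y is the line along which they close (so a half turn about z gives the same grasp; the last joint's range is limited). The gripper opens to 85 mm and grips with 20 to 120 N. Pads are 22 mm wide; open, the fingers measure 114 mm over their backs; the gripper's body (76 mm by 85 mm) begins 54 mm behind the grasp point. The pads swing forward as they close: fully open they stand 13 mm farther back than shut.
Start: joints at [-1.181, 0.521, -0.036, 1.599, 0.021, 1.021, -0.113], TCP at [0.277, 0.56, 0.231] pointing down, gripper open.
Joint ranges: [-2.91, 2.91], [-0.3, 2.13], [-1.5, 1.42], [0.17, 2.43], [-1.26, 4.41], [0.16, 1.93], [-2.52, 2.52]. Speed limits (rad/s): [1.89, 1.89, 2.39, 2.39, 3.01, 3.01, 3.01].

INTERFACE

Orientations are given as [roll, pitch, yaw] about the fixed x, y, z axes, in that order (R = Rz(yaw) Ry(pitch) Rx(roll)).
In Python, from workcell import * gives the robot as it stands. The module is installed in compiled form; this text tells all that it offers.
- The arm moves only by the tool play_rows, never from a script. Its argument "deltas" is a list of rows, each a list of 7 numbers: the shift along the tool's x, y, z in units of 500 mm (1.0 is 500 mm), then the turn, a rotation vector about the tool's x, y, z in units of 120 degrees (1.0 is 120 degrees), then the closure, from 0 (fully open) to 1 (shut). A call has 1 to 10 rows; each row is the pose to reach, as a shift and turn from the pose commanded when the call began, along the tool's axes at that moment; what a row does not reach only later rows make up. A row lasts 1/10 s, in which the tool goes at most 50 mm and 8.59 degrees, less where a joint would pass 70% of its speed; a pose out of reach is approached as far as the arm can. A call with a number of a shift or a turn outside -1 to 1 is refused whole. A call with a gripper value outside its range is refused whole. The fingers move at their own pace and stop on an object; "newtons" is the grip in N (left out, the last holds). Time passes only in rows, so rows that repeat a pose let the fingers close. It gives the time, the measured TCP pose, the force, the opening and the grip force at its end, in the units of the state.
- observe(): the state, without advancing time (a new reading comes with each control period).
- grab_frame(name): name is "scene" or "top" or "wrist"; returns the picture (420x560x3 uint8, red, green, blue); there is no depth.
- get_calibration(name): a dict with "fovy" (degrees; the focal length in pixels is half the picture's height over the tangent of half this angle, whatever the lens; pixels are square), "cx", "cy" (the principal point, pixels), "k1" (the pictures are not rectified: a ray, as slopes to the right and down, at radius r is drawn at 1 + k1 r^2 times it, then the intrinsics apply), "xyz" and "rotation" of the camera in the world. Camera axes: x right, y down, z forward; pixel columns grow to the right and rows downward; lengths in m; the calibration is good to about 2 mm. A picture is of the moment at which its call begins: read the wrist's pose just before it. get_calibration takes no time and is no camera call; for the wrist camera it gives the pose at the moment of the call.
- job_done(): hands the job in; it is judged then, once.
The state is a dict: "clock": time; "qpos": joint angles; "qd": joint speeds; "joint_efforts": joint torques, N m; "position": TCP position; "tool_rot": TCP orientation; "force": force on the tool from outside, world axes, zero at the start; "moment": the same for the moment, N m; "grip_width": finger opening in m; "finger_force": force on a finger pad.
Only numpy, scipy, OpenCV 4.12 (cv2) and the standard library are available. Lean on these libraries where they do the work, as an engineer would, in place of code of your own. Each camera call takes 0.05 s, during which the arm holds its last target. There are 200 camera calls.

TASK

The slim blue notebook has just been glued into its cover: lay it flat, lengthwise, on the bed of the small green bookbinder's press, slid in from the front, centred under the platen and right back against the stop, and let go of it. Then wind the T-handle on top clockwise (seen from above) - it takes several half turns, each with a fresh hold on the other end of the bar - until you feel the platen touch the cover, and nip it by about a quarter of a turn more - much less will not bond the cover, much more squeezes the glue out. Leave the handle free, do not shove the press across the table (it only stands on its feet), and leave the other things on the table where they are.

Things in the scene. Friction and masses are not known exactly. Their poses are not given: they have to be found in the camera images.
- press: green iron two-post book press with a vertical screw, 6.5 kg, loose on four rubber feet. Origin under the centre of its base, on the screw's axis, z up; its -x side is the open front, which faces the robot (turned by up to 0.3 rad). Base 170 (x) x 206 (y) mm; its flat top, the bed, is 22 mm above the table. 19 mm posts at x = 0, y = +-82 mm stand on flanges; 130 mm are free between the flanges
- press_beam (a point): middle of the underside of the crossbeam on the posts, 100 mm above the table over the press's origin, axes of the press. The beam is 34 mm deep (x), 206 mm wide (y) and 24 mm high; a round boss in its middle, 48 mm across at its foot, reaches 143 mm above the table, dome nuts over the posts 140 mm
- back_stop (a point): middle of the front face of the steel back stop, at bed height (22 mm above the table, 42 mm behind the screw's axis along the press's x). The stop is a bar 110 mm wide (y) that rises 13 mm from the bed
- spindle: the screw, with the T-handle above and the platen below. Axes of the press; origin at the press's origin while t_handle is 0. The platen is a green plate with a black rubber face below, 76 (x) x 112 (y) mm, 27 mm above the bed at t_handle = 0 while it hangs free. It falls 12 mm per turn. Once it touches, the pressing force grows by 30 N per mm of screw travel (90 N in a quarter turn)
- t_handle (a joint): angle of the T-handle, rad, 0 with the bar along the press's y, growing clockwise seen from above; this lowers screw, handle and platen by 1.91 mm per rad. It starts between -0.45 and +0.45. Free, it turns against a steady friction of 0.30 N m and stays where it is left; while nipping, the moment grows by a further 0.11 N m per rad past first touch (pressing force 57 N per rad)
- handle_hub (a point): point on the screw's axis at the height of the T-bar's centre line, 185 mm above the table at t_handle = 0; sinks with the screw. The round steel bar is 12 mm thick and runs through a dark hub (32 mm across, from 15 mm below to 18 mm above this point) to a ball of 22 mm diameter centred 70 mm out at each end; bare bar to grip from 18 to 55 mm out
- handle_end_a (a point): centre of the ball at one end of the T-bar, 70 mm from handle_hub (at the press's +y side when t_handle = 0)
- handle_end_b (a point): centre of the ball at the other end of the T-bar, 70 mm from handle_hub (at the press's -y side when t_handle = 0)
- notebook: slim notebook, dark blue covers, dark red spine, pale label on top, 150 (its x) x 60 (y) mm, 0.2 kg, lying flat. Origin at the centre of its underside, z up. Swollen with glue, its thickness differs, 14.5 to 21.5 mm; it does not give under the platen. Either end may go in first. Home, its far end is at the back stop and its centre 33 mm in front (-x) of the screw axis; 70 mm stick out
- glue_tube: bystander: the light blue glue tube standing on its white cap, 31 x 37 x 128 mm; origin under its centre, z up
- clay_weight: bystander: the red-brown fired clay block used as a weight, 61 x 91 x 55 mm; origin under its centre, z up
- ink_jar: bystander: the round violet ink pot with a black cap, 54 x 54 x 60 mm; origin under its centre, z up
- masking_tape: bystander: the tan roll of tape lying flat, 66 mm across, 19 mm high; origin under its centre, z up
- shears: bystander: the scissors with orange handles lying flat, 87 x 199 x 9 mm; origin under their centre, z up

How it is judged:
On the way, in this order (a step that is already met when the one before it is completed fails the run):
1. the notebook lies flat on the bed, centred under the platen, home against the back stop, and has been let go (x of notebook in the frame of press between -0.039 and -0.028 m and y of notebook in the frame of press between -0.015 and 0.015 m and angle between the x axis of notebook and the x axis of press, either way round below 0.12 rad and z of notebook in the frame of press below 0.027 m and angle between notebook's own z axis and vertical below 0.06 rad and contact force between the fingers and notebook below 0.3 N), for 0.2 s.
2. the T-handle has brought the platen down and it nips the notebook with at least 60 N (contact force between spindle and notebook above 60 N), for 0.3 s.
At the end, for the whole second after the job is handed in: the notebook lies flat on the bed within 6 mm of the back stop, within 15 mm of the middle and within 0.12 rad of the press's direction, and the platen presses on it with 60 to 125 N (about 1.05 to 2.2 rad, or 60 to 125 degrees, past first touch; a quarter turn gives 90 N) (x of notebook in the frame of press between -0.039 and -0.028 m and y of notebook in the frame of press between -0.015 and 0.015 m and angle between the x axis of notebook and the x axis of press, either way round below 0.12 rad and z of notebook in the frame of press below 0.027 m and angle between notebook's own z axis and vertical below 0.06 rad and contact force between spindle and notebook between 60 and 125 N and linear speed of notebook below 0.01 m/s).
It fails at once if the platen pressed on the notebook with more than 130 N (glue squeezed out) (contact force between spindle and notebook above 130 N).
It fails at once if the press was shoved more than 25 mm (distance of press from where it was at the start of the episode above 0.025 m).
It fails at once if a bystander was moved more than 20 mm (distance of any of glue_tube, clay_weight, ink_jar, masking_tape, shears from where it was at the start of the episode above 0.02 m).
It also fails if it takes over 72 s, if anything falls off the work surface, if the arm or the gripper's body presses on something with over 40 N, if the wrist force passes 120 N, or if a joint passes its speed limit or range.

## Working session

There is one attempt and no reset: what is moved stays moved. The work goes in short steps, Python scripts to look and compute and a tool call to move; the robot and the scene stay as the last step left them, time stands still between calls to the robot, and variables do not carry over. Pictures are saved under pics/ and viewed, at most 10 in all, crops included, and the job is handed in when it is done.

Besides the shell and the picture viewer there is one more tool, called in YAML: its name, and indented under it one key for each argument. play_rows: Moves the arm, as the interface text tells. Its arguments: {"type":"object","properties":{"deltas":{"type":"array"},"newtons":{"type":"number"}},"required":["deltas"]}

```bash
mkdir -p pics; cat > h.py <<'E'
from workcell import *
import numpy as np, cv2
from scipy.spatial.transform import Rotation as R
def K(c): 
    f=210/np.tan(np.radians(c["fovy"])/2); return f
def ray(c,u,v):
    f=K(c); d=np.array([(u-c["cx"])/f,(v-c["cy"])/f]); s=d.copy()
    for _ in range(30): s=d/(1+c["k1"]*(s@s))
    r=np.array(c["rotation"]); 
    if r.shape!=(3,3): r=R.from_euler("xyz",r).as_matrix()
    return np.array(c["xyz"]), r@np.array([s[0],s[1],1])
def onz(c,u,v,z):
    o,d=ray(c,u,v); return o+d*(z-o[2])/d[2]
def proj(c,p):
    r=np.array(c["rotation"]); 
    if r.shape!=(3,3): r=R.from_euler("xyz",r).as_matrix()
    q=r.T@(np.array(p)-c["xyz"]); s=q[:2]/q[2]; s=s*(1+c["k1"]*(s@s)); return s*K(c)+[c["cx"],c["cy"]]
def save(n,img): cv2.imwrite(n,img[:,:,::-1])
E
python3 - <<'E'
from h import *
print(observe())
for n in("scene","top"):
    print(n,get_calibration(n)); save(f"pics/{n}0.png",grab_frame(n))
E
```

```text
{'clock': 0.0, 'qpos': array([-1.18121217,  0.52204604, -0.03632478,  1.60001606,  0.02119388,
        1.02109002, -0.11280641]), 'qd': array([ 3.28225473e-04, -3.95982863e-04, -1.31123078e-03, -1.82151336e-03,
        5.28957899e-05, -1.63304845e-05, -7.66568872e-04]), 'joint_efforts': array([-3.86686061e-04, -9.27111697e+01,  1.97938643e+00, -3.69929802e+01,
        1.77304144e-02,  8.24266579e-03,  3.50644757e-05]), 'position': array([0.27722716, 0.55976697, 0.23070291]), 'tool_rot': array([-3.14042068e+00,  8.00767835e-05,  2.68178683e+00]), 'force': array([-1.32745803, -0.16679349, -0.26030203]), 'moment': array([-0.00635284,  0.06722154, -0.01795385]), 'finger_force': 0.0, 'grip_width': 0.08531663706710772}
scene {'fovy': 44.81257861594711, 'cx': 278.4327358926075, 'cy': 209.424444166283, 'k1': -0.02247888295416519, 'xyz': array([-0.19088017, -1.2772028 ,  0.87278459]), 'rotation': array([-2.08001081,  0.01543399, -0.66405054])}
top {'fovy': 54.369798152642254, 'cx': 281.40287754183964, 'cy': 211.39987987151778, 'k1': 0.028887292654648077, 'xyz': array([ 0.54444201, -0.23105038,  1.24461636]), 'rotation': array([-3.08690296,  0.01309652, -1.59625551])}
```

View pics/scene0.png

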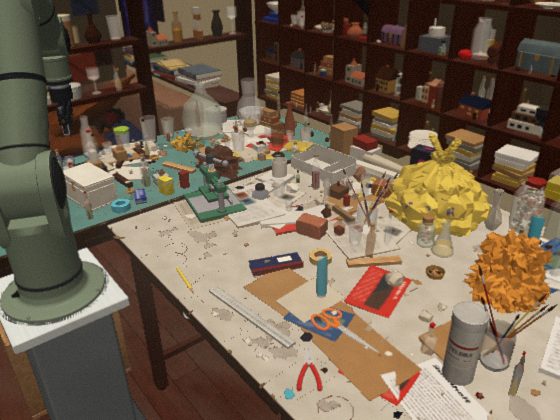

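View pics/top0.png

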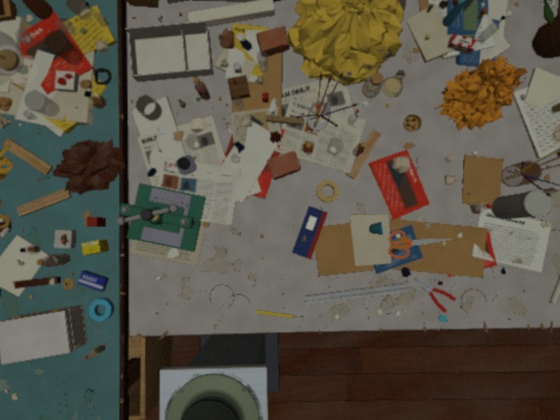

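The scene view shows the press at about (212,195), notebook (275,263), glue tube (321,275), clay (312,226), tape (320,257). The top view shows the press at (165,216), notebook (310,232), clay (284,163), tape (328,190), glue tube (376,228) and shears (405,245).

```bash
python3 - <<'E'
from h import *
im=cv2.imread("pics/top0.png"); c=get_calibration("top")
save("pics/a.png",cv2.resize(im[165:275,110:350,::-1],None,fx=3.3,fy=3.3,interpolation=cv2.INTER_CUBIC))
hsv=cv2.cvtColor(im,cv2.COLOR_BGR2HSV)
def big(m,x0,x1,y0,y1):
    z=np.zeros_like(m); z[y0:y1,x0:x1]=m[y0:y1,x0:x1]
    z=cv2.morphologyEx(z,cv2.MORPH_CLOSE,np.ones((5,5)))
    cs,_=cv2.findContours(z,cv2.RETR_EXTERNAL,cv2.CHAIN_APPROX_NONE); return max(cs,key=cv2.contourArea)
g=big(cv2.inRange(hsv,(55,50,20),(90,255,200)),120,215,175,260)
b=big(cv2.inRange(hsv,(100,90,20),(130,255,160))|cv2.inRange(hsv,(165,90,20),(180,255,160)),285,335,200,265)
for n,cc,z in(("press",g,.022),("book",b,.018)):
    P=np.array([onz(c,*p,z)[:2] for p in cc[:,0,:]]).astype(np.float32)
    r=cv2.minAreaRect(P); print(n,r,cv2.minAreaRect(cc)); print(cv2.boxPoints(r))
E
```

```text
press ((0.608622670173645, 0.1495540589094162), (0.24536959826946259, 0.1676681786775589), 77.42776489257812) ((159.23077392578125, 215.8461456298828), (81.58431243896484, 56.08920669555664), 11.309932708740234)
[[0.5000939  0.04805914]
 [0.66374177 0.01156276]
 [0.71715146 0.25104898]
 [0.5535036  0.28754535]]
book ((0.549053430557251, -0.29577183723449707), (0.04940148442983627, 0.14431755244731903), 68.19487762451172) ((308.32135009765625, 231.78831481933594), (16.537723541259766, 48.26175308227539), 20.095232009887695)
[[ 0.4728823  -0.2919019 ]
 [ 0.6068743  -0.34550875]
 [ 0.6252246  -0.2996418 ]
 [ 0.49123257 -0.24603492]]
```

View pics/a.png

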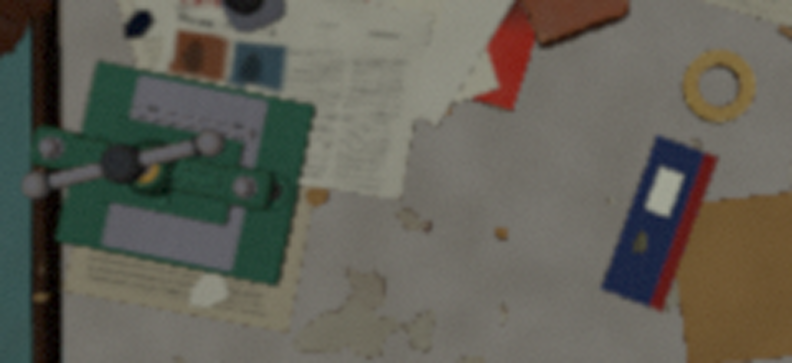

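The crop shows base corners at about (97,62), (315,105), (278,283), (57,240), the handle balls at (36,185) and (209,142), and the notebook with its red spine on the right.

```bash
python3 - <<'E'
from h import *
im=cv2.imread("pics/top0.png"); c=get_calibration("top")
f=lambda u,v,z: onz(c,110+u/3.3-.35,165+v/3.3-.35,z)
B=[f(*p,.022) for p in((97,62),(315,105),(278,283),(57,240))]
print("base",np.round(B,4)); m=np.mean(B,0); print("ctr",m.round(4))
e=[B[0]-B[3],B[1]-B[2],B[0]-B[1],B[3]-B[2]]
print([ (np.linalg.norm(x).round(4), np.arctan2(x[1],x[0]).round(3)) for x in e])
A=[f(*p,.185) for p in((36,185),(209,142))]; H=f(120,163,.203)
print("balls",np.round(A,4),np.mean(A,0).round(4),H.round(4)); d=A[0]-A[1]; print(np.linalg.norm(d),np.arctan2(d[1],d[0]))
N=[f(*p,.018) for p in((658,137),(718,155),(660,308),(602,288))]
print("book",np.round(N,4),np.mean(N,0)); 
for i in range(4):
    x=N[i]-N[(i+1)%4]; print(np.linalg.norm(x).round(4),np.arctan2(x[1],x[0]).round(3))
for n,p,z in(("tape",(720,87),.019),("clay",(575,0),.055)): print(n,f(*p,z).round(3))
for n,p,z in(("clay",(284,163),.055),("tube",(376,228),.128),("sh",(400,243),.009),("ink",(185,162),.06)): print(n,onz(c,*p,z).round(3))
# residual in scene view
cs=get_calibration("scene"); print([proj(cs,p).round(1) for p in B+A+N])
E
```

```text
base [[0.7072 0.2094 0.022 ]
 [0.6627 0.0113 0.022 ]
 [0.5021 0.0472 0.022 ]
 [0.5462 0.2465 0.022 ]]
ctr [0.6045 0.1286 0.022 ]
[(np.float64(0.1653), np.float64(-0.227)), (np.float64(0.1645), np.float64(-0.22)), (np.float64(0.203), np.float64(1.35)), (np.float64(0.2041), np.float64(1.353))]
balls [[0.5895 0.1991 0.185 ]
 [0.6199 0.063  0.185 ]] [0.6047 0.1311 0.185 ] [0.6041 0.127  0.203 ]
0.13946524931930215 1.7899899574509661
book [[ 0.6256 -0.3001  0.018 ]
 [ 0.6077 -0.3541  0.018 ]
 [ 0.4707 -0.2974  0.018 ]
 [ 0.49   -0.2455  0.018 ]] [ 0.54849493 -0.29925578  0.018     ]
0.0568 1.252
0.1483 -0.392
0.0554 -1.926
0.1462 2.759
tape [ 0.67  -0.358  0.019]
clay [ 0.747 -0.228  0.055]
clay [ 0.752 -0.228  0.055]
tube [ 0.554 -0.474  0.128]
sh [ 0.508 -0.569  0.009]
ink [0.762 0.061 0.06 ]
[array([226.6, 184.3]), array([247. , 207.5]), array([201.4, 218.3]), array([184. , 193.3]), array([196.7, 152.9]), array([225.3, 162.8]), array([296.4, 251.2]), array([303.6, 261.4]), array([253.9, 270.1]), array([248.9, 259.5])]
```

```bash
cat >> h.py <<'E'
def rows(*targets,base=None):
    """targets: (x,y,z,yaw) tool down -> row numbers from present (or given) pose"""
    s=observe(); p=np.array(s["position"]); M=R.from_euler("xyz",s["tool_rot"])
    if base is not None: p=np.array(base[:3]); M=R.from_euler("xyz",[np.pi,0,base[3]])
    for t in targets:
        d=M.inv().apply(np.array(t[:3])-p)/.5
        w=(M.inv()*R.from_euler("xyz",[np.pi,0,t[3]])).as_rotvec()/np.radians(120)
        print(np.round(np.r_[d,w],4).tolist())
E
python3 - <<'E'
from h import *
rows((.44,.2,.30,2.76),(.493,-.277,.15,2.76))
E
```

```text
[-0.6111, -0.5006, -0.1378, -0.0005, 0.0, -0.0374]
[-1.1294, -1.3081, 0.1629, -0.0005, 0.0, -0.0374]
```

play_rows:
  deltas:
    - [-0.61,-0.5,-0.138,0,0,-0.037,0]
    - [-0.61,-0.5,-0.138,0,0,-0.037,0]
    - [-0.61,-0.5,-0.138,0,0,-0.037,0]
    - [-0.61,-0.5,-0.138,0,0,-0.037,0]
    - [-0.61,-0.5,-0.138,0,0,-0.037,0]
    - [-0.61,-0.5,-0.138,0,0,-0.037,0]
    - [-0.8,-0.8,-0.1,0,0,-0.037,0]
    - [-0.8,-0.8,-0.1,0,0,-0.037,0]
    - [-1.0,-1.0,0,0,0,-0.037,0]
    - [-1.0,-1.0,0,0,0,-0.037,0]
  newtons: 80

```text
clock: 1.1
position: [0.4468, 0.096, 0.2663]
tool_rot: [3.141, 0.0, 2.759]
force: [1.4, 1.1, -0.7]
grip_width: 0.0852
finger_force: 0.0
```

```bash
python3 - <<'E'
from h import *
print(observe()["position"],observe()["qpos"])
rows((.493,-.277,.15,2.76))
E
```

```text
[0.44682652 0.09596572 0.26633009] [-0.45875203  0.20981806  0.13817739  1.9856708  -0.03543463  0.94764669
  0.88574379]
[-0.3637, -0.6578, 0.2325, 0.0002, 0.0002, -0.0003]
```

play_rows:
  deltas:
    - [-0.364,-0.658,0.232,0,0,0,0]
    - [-0.364,-0.658,0.232,0,0,0,0]
    - [-0.364,-0.658,0.232,0,0,0,0]
    - [-0.364,-0.658,0.232,0,0,0,0]
    - [-0.364,-0.658,0.232,0,0,0,0]
    - [-0.364,-0.658,0.232,0,0,0,0]
    - [-0.364,-0.658,0.232,0,0,0,0]
    - [-0.364,-0.658,0.232,0,0,0,0]
    - [-0.364,-0.658,0.232,0,0,0,0]
    - [-0.364,-0.658,0.232,0,0,0,0]

```text
clock: 2.1
position: [0.4922, -0.2758, 0.1496]
tool_rot: [-3.141, -0.002, 2.757]
force: [-0.6, 0.2, 0.1]
grip_width: 0.0854
finger_force: 0.0
```

```bash
python3 - <<'E'
from h import *
print(observe()["position"],observe()["tool_rot"])
c=get_calibration("wrist"); print(c)
im=grab_frame("wrist"); save("pics/w1.png",im)
hsv=cv2.cvtColor(im,cv2.COLOR_RGB2HSV)
m=cv2.inRange(hsv,(100,90,20),(130,255,160))|cv2.inRange(hsv,(165,90,20),(180,255,160))
m=cv2.morphologyEx(m,cv2.MORPH_OPEN,np.ones((5,5)));m=cv2.morphologyEx(m,cv2.MORPH_CLOSE,np.ones((9,9)))
cs,_=cv2.findContours(m,cv2.RETR_EXTERNAL,cv2.CHAIN_APPROX_NONE); cc=max(cs,key=cv2.contourArea)
print(cv2.boundingRect(cc))
P=np.array([onz(c,*p,.018)[:2] for p in cc[:,0,:]]).astype(np.float32)
print(cv2.minAreaRect(P),cv2.boxPoints(cv2.minAreaRect(P)))
E
```

```text
[ 0.49217555 -0.27583805  0.14955967] [-3.14145991e+00 -1.52597919e-03  2.75738537e+00]
{'fovy': 65.1009016837837, 'cx': 276.58928147818807, 'cy': 210.59448574480953, 'k1': -0.014384771296595673, 'xyz': array([ 0.43044654, -0.25073068,  0.2921149 ]), 'rotation': array([ 2.87923982e+00, -1.39790206e-03,  1.18568474e+00])}
(254, 181, 55, 155)
((0.5458910465240479, -0.2926199734210968), (0.04676014184951782, 0.15001092851161957), 68.19064331054688) [[ 0.46756792 -0.28646064]
 [ 0.60684186 -0.3421926 ]
 [ 0.6242142  -0.2987793 ]
 [ 0.48494023 -0.24304736]]
```

View pics/w1.png

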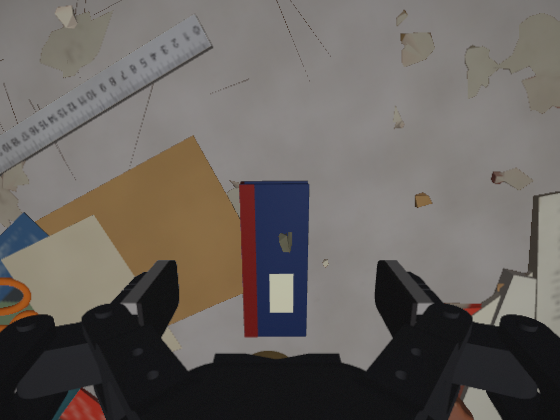

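The wrist view shows the notebook with its near end at row ~182 (cols 240–308) and its far end at row ~337 (cols 243–306), between the open fingers.

```bash
python3 - <<'E'
from h import *
c=get_calibration("wrist")
N=[onz(c,*p,.018) for p in((240,183),(308,183),(306,337),(243,337))]
m=np.mean(N,0); print(np.round(N,4),m)
d=(N[3]+N[2]-N[0]-N[1])/2; a=np.arctan2(d[1],d[0]); print(np.linalg.norm(d),a,np.linalg.norm(N[0]-N[1]))
g=m-.06*d/np.linalg.norm(d); print(g); yaw=a+np.pi
rows((g[0],g[1],.05,yaw),(g[0],g[1],-.001,yaw))
E
```

```text
[[ 0.4655 -0.2966  0.018 ]
 [ 0.487  -0.2433  0.018 ]
 [ 0.6274 -0.2979  0.018 ]
 [ 0.6046 -0.3544  0.018 ]] [ 0.54613292 -0.29806174  0.018     ]
0.15064113612831126 -0.38230381143618836 0.05747644810567327
[ 0.49046446 -0.2756782   0.018     ]
[0.0032, -0.0033, 0.2, 0.0001, -0.0004, -0.0001]
[0.0031, -0.0034, 0.302, 0.0001, -0.0004, -0.0001]
```

play_rows:
  deltas:
    - [0.003,-0.003,0.1,0,0,0,0]
    - [0.003,-0.003,0.2,0,0,0,0]
    - [0.003,-0.003,0.26,0,0,0,0]
    - [0.003,-0.003,0.3,0,0,0,0]
    - [0.003,-0.003,0.3,0,0,0,0]
    - [0.003,-0.003,0.3,0,0,0,1]
    - [0.003,-0.003,0.3,0,0,0,1]
    - [0.003,-0.003,0.3,0,0,0,1]
    - [0.003,-0.003,0.3,0,0,0,1]
    - [0.003,-0.003,0.3,0,0,0,1]
  newtons: 80

```text
clock: 3.15
position: [0.4918, -0.276, 0.0023]
tool_rot: [3.141, 0.002, 2.759]
force: [-2.6, 2.9, 11.9]
grip_width: 0.058
finger_force: 83.4
```

```bash
python3 - <<'E'
from h import *
rows((.491,-.276,.27,2.76),(.455,-.05,.27,2.84),(.424,.169,.27,2.92))
E
```

```text
[0.0003, -0.0004, -0.5353, 0.0001, 0.0011, -0.0003]
[0.2356, 0.3921, -0.5357, 0.0001, 0.0011, -0.0385]
[0.4565, 0.7754, -0.5361, 0.0001, 0.0011, -0.0767]
```

play_rows:
  deltas:
    - [0,0,-0.04,0,0,0,1]
    - [0,0,-0.1,0,0,0,1]
    - [0,0,-0.2,0,0,0,1]
    - [0,0,-0.3,0,0,0,1]
    - [0,0,-0.4,0,0,0,1]
    - [0.06,0.1,-0.48,0,0,-0.01,1]
    - [0.11,0.19,-0.535,0,0,-0.02,1]
    - [0.17,0.29,-0.535,0,0,-0.03,1]
    - [0.235,0.39,-0.535,0,0,-0.0385,1]
    - [0.29,0.48,-0.535,0,0,-0.046,1]

```text
clock: 4.15
position: [0.4531, -0.0434, 0.2683]
tool_rot: [3.14, 0.003, 2.856]
force: [1.6, 0.2, -2.4]
grip_width: 0.0573
finger_force: 86.9
```

```bash
python3 - <<'E'
from h import *
s=observe(); print(s["position"],s["force"],s["moment"])
rows((.424,.169,.27,2.92),(.424,.169,.06,2.92))
E
```

```text
[ 0.45314889 -0.04336542  0.2682693 ] [ 1.6499544   0.18360356 -2.43469308] [ 0.07099258 -0.0299356   0.04424694]
[0.1755, 0.3912, -0.0035, 0.0005, 0.0013, -0.0304]
[0.1766, 0.3906, 0.4165, 0.0005, 0.0013, -0.0304]
```

play_rows:
  deltas:
    - [0.04,0.1,0,0,0,-0.01,1]
    - [0.09,0.2,0,0,0,-0.02,1]
    - [0.135,0.3,0,0,0,-0.03,1]
    - [0.176,0.391,0,0,0,-0.03,1]
    - [0.176,0.391,0,0,0,-0.03,1]
    - [0.176,0.391,0.1,0,0,-0.03,1]
    - [0.176,0.391,0.19,0,0,-0.03,1]
    - [0.176,0.391,0.27,0,0,-0.03,1]
    - [0.176,0.391,0.33,0,0,-0.03,1]
    - [0.176,0.391,0.33,0,0,-0.03,1]

```text
clock: 5.15
position: [0.4231, 0.1666, 0.0998]
tool_rot: [-3.139, -0.003, 2.919]
force: [0.3, -0.4, -0.6]
grip_width: 0.0575
finger_force: 86.9
```

```bash
python3 - <<'E'
from h import *
s=observe(); print(s["position"],s["tool_rot"],s["force"],s["moment"])
save("pics/w2.png",grab_frame("wrist")); 
im=grab_frame("scene"); save("pics/s2.png",cv2.resize(im[120:240,130:290],None,fx=4,fy=4,interpolation=cv2.INTER_CUBIC))
E
```

```text
[0.4230529  0.16655119 0.09977998] [-3.13883069e+00 -2.94882446e-03  2.91887268e+00] [ 0.25928038 -0.3729612  -0.55576318] [ 0.01958478  0.09929063 -0.0289381 ]
```

View pics/w2.png

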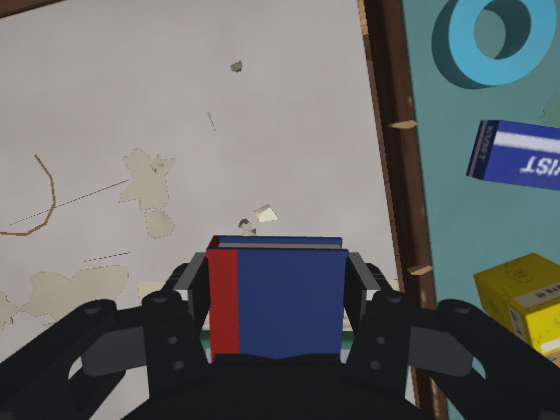

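View pics/s2.png

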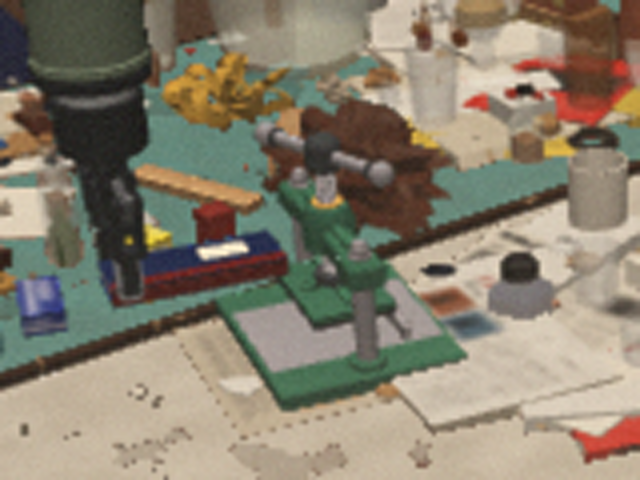

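The notebook is held level and square by its near end. In the wrist view its near edge is at row 236, columns 208–343. The scene crop shows its far end just in front of the platen, and the press poses agree with my projections.

play_rows:
  deltas:
    - [0,0.005,0.06,0,0,0,1]
    - [0,0.005,0.11,0,0,0,1]
    - [0,0.005,0.145,0,0,0,1]
    - [0,0.005,0.145,0,0,0,1]
    - [-0.02,0.005,0.145,0,0,0,1]
    - [-0.04,0.005,0.145,0,0,0,1]
    - [-0.06,0.005,0.145,0,0,0,1]
    - [-0.08,0.005,0.145,0,0,0,1]
    - [-0.1,0.005,0.145,0,0,0,1]
    - [-0.1,0.005,0.145,0,0,0,1]

```text
clock: 6.25
position: [0.4754, 0.158, 0.0291]
tool_rot: [3.141, 0.001, 2.917]
force: [-1.1, -0.5, -1.7]
grip_width: 0.058
finger_force: 86.9
```

```bash
cat >> h.py <<'E'
PO=np.array([.6045,.1286]); PY=-.223
def topress(p):
    d=np.array(p[:2])-PO; return np.array([d[0]*np.cos(PY)+d[1]*np.sin(PY),-d[0]*np.sin(PY)+d[1]*np.cos(PY)])
def toworld(x,y):
    return PO+[x*np.cos(PY)-y*np.sin(PY),x*np.sin(PY)+y*np.cos(PY)]
E
python3 - <<'E'
from h import *
s=observe(); print(s["position"],topress(s["position"]),s["tool_rot"],s["force"])
E
```

```text
[0.47543282 0.15799646 0.02912951] [-1.32372479e-01  1.24531291e-04] [3.14123894e+00 9.48970128e-04 2.91709606e+00] [-1.11730857 -0.49064897 -1.73258379]
```

play_rows:
  deltas:
    - [-0.02,0,0,0,0,0,1]
    - [-0.04,0,0,0,0,0,1]
    - [-0.06,0,0,0,0,0,1]
    - [-0.07,0,0,0,0,0,1]
    - [-0.07,0,0.005,0,0,0,1]
    - [-0.07,0,0.01,0,0,0,1]
    - [-0.07,0,0.01,0,0,0,1]
    - [-0.07,0,0.01,0,0,0,0.5]
    - [-0.07,0,0.01,0,0,0,0]
    - [-0.07,0,0.01,0,0,0,0]

```text
clock: 7.25
position: [0.5078, 0.1509, 0.0239]
tool_rot: [-3.142, -0.0, 2.919]
force: [-0.6, -0.4, 1.1]
grip_width: 0.084
finger_force: 0.0
```

```bash
python3 - <<'E'
from h import *
s=observe(); print(s["position"],topress(s["position"]),s["tool_rot"],s["force"])
c=get_calibration("wrist"); save("pics/w3.png",grab_frame("wrist"))
E
```

```text
[0.50776247 0.15094683 0.02390414] [-0.09928429  0.00039937] [-3.14155505e+00 -2.28282363e-04  2.91881534e+00] [-0.56975085 -0.35307206  1.08174517]
```

View pics/w3.png

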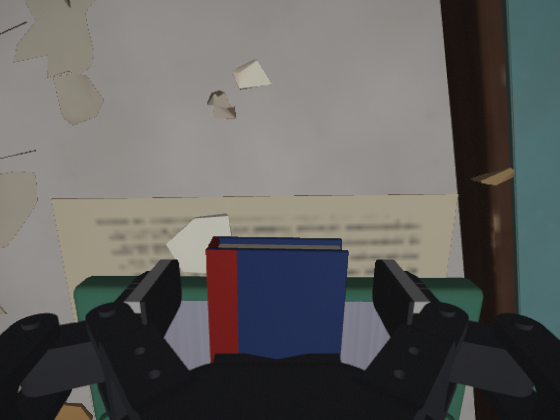

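The notebook lies square on the bed: columns 208–347 against the bed's 77–482, so it is centred. Next I touch its top with shut fingers to get the thickness.

play_rows:
  deltas:
    - [0,0,-0.06,0,0,0,0]
    - [0,0,-0.1,0,0,0,0]
    - [0,0,-0.1,0,0,0,1]
    - [-0.01,0,-0.1,0,0,0,1]
    - [-0.02,0,-0.1,0,0,0,1]
    - [-0.02,0,-0.1,0,0,0,1]
    - [-0.02,0,-0.1,0,0,0,1]
    - [-0.02,0,-0.07,0,0,0,1]
    - [-0.02,0,-0.045,0,0,0,1]
    - [-0.02,0,-0.045,0,0,0,1]
  newtons: 40

```text
clock: 8.3
position: [0.5167, 0.1483, 0.0448]
tool_rot: [-3.14, -0.002, 2.919]
force: [-0.4, -0.0, 0.2]
grip_width: -0.0002
finger_force: 0.0
```

play_rows:
  deltas:
    - [0,0,0.003,0,0,0,1]
    - [0,0,0.006,0,0,0,1]
    - [0,0,0.009,0,0,0,1]
    - [0,0,0.009,0,0,0,1]

```text
clock: 8.7
position: [0.5179, 0.1486, 0.0421]
tool_rot: [3.142, 0.0, 2.918]
force: [-0.3, 0.6, 0.1]
grip_width: 0.0001
finger_force: 0.0
```

play_rows:
  deltas:
    - [0,0,0.003,0,0,0,1]
    - [0,0,0.006,0,0,0,1]
    - [0,0,0.006,0,0,0,1]

```text
clock: 9.0
position: [0.5179, 0.1486, 0.039]
tool_rot: [3.142, 0.0, 2.918]
force: [-0.6, -0.1, 0.3]
grip_width: -0.0
finger_force: 0.0
```

play_rows:
  deltas:
    - [0,0,0.003,0,0,0,1]
    - [0,0,0.004,0,0,0,1]
    - [0,0,0.004,0,0,0,1]

```text
clock: 9.3
position: [0.5179, 0.1487, 0.0383]
tool_rot: [3.141, 0.0, 2.918]
force: [-9.4, -2.1, 34.6]
grip_width: -0.0001
finger_force: 17.5
```

play_rows:
  deltas:
    - [0,0,-0.02,0,0,0,1]
    - [0.03,0,-0.03,0,0,0,1]
    - [0.07,0,-0.03,0,0,0,1]
    - [0.1,0,-0.03,0,0,0,1]
    - [0.1,0,-0.01,0,0,0,1]
    - [0.1,0,0.016,0,0,0,1]
    - [0.1,0,0.016,0,0,0,1]

```text
clock: 10.0
position: [0.4689, 0.1591, 0.0272]
tool_rot: [-3.14, -0.002, 2.918]
force: [-1.0, -0.8, 0.4]
grip_width: 0.0001
finger_force: 0.0
```

```bash
python3 - <<'E'
from h import *
s=observe(); print(s["position"],topress(s["position"]),s["tool_rot"],s["force"])
c=get_calibration("wrist"); im=grab_frame("wrist"); cv2.imwrite("pics/w4.png",im[:,:,::-1])
hsv=cv2.cvtColor(im,cv2.COLOR_RGB2HSV); m=cv2.inRange(hsv,(108,90,20),(130,255,160))
cs,_=cv2.findContours(m[:,:400].copy(),cv2.RETR_EXTERNAL,cv2.CHAIN_APPROX_NONE); print([cv2.boundingRect(x) for x in cs if cv2.contourArea(x)>300])
E
```

```text
[0.46885133 0.15913861 0.02719259] [-0.13904359 -0.00021714] [-3.14024248e+00 -1.51630665e-03  2.91810792e+00] [-1.01061282 -0.81819878  0.40543919]
[]
```

Push from x_p −139 towards −121, then in small steps.

play_rows:
  deltas:
    - [-0.014,0,0,0,0,0,1]
    - [-0.024,0,0,0,0,0,1]
    - [-0.03,0,0,0,0,0,1]
    - [-0.034,0,0,0,0,0,1]
    - [-0.034,0,0,0,0,0,1]

```text
clock: 10.55
position: [0.4859, 0.1558, 0.0291]
tool_rot: [3.141, 0.0, 2.918]
force: [-0.7, 0.1, 0.9]
grip_width: 0.0
finger_force: 0.0
```

play_rows:
  deltas:
    - [-0.002,0,0,0,0,0,1]
    - [-0.002,0,0,0,0,0,1]

```text
clock: 10.75
position: [0.4866, 0.1557, 0.029]
tool_rot: [-3.142, -0.0, 2.919]
force: [-0.7, 0.0, 0.7]
grip_width: -0.0
finger_force: 0.3
```

play_rows:
  deltas:
    - [-0.002,0,0,0,0,0,1]
    - [-0.004,0,0,0,0,0,1]
    - [-0.004,0,0,0,0,0,1]

```text
clock: 11.05
position: [0.4873, 0.1554, 0.0289]
tool_rot: [-3.141, -0.002, 2.919]
force: [-8.3, 2.0, 5.5]
grip_width: 0.0
finger_force: 4.5
```

play_rows:
  deltas:
    - [-0.002,0,0,0,0,0,1]
    - [-0.002,0,0,0,0,0,1]

```text
clock: 11.25
position: [0.4874, 0.1554, 0.0288]
tool_rot: [-3.14, -0.004, 2.919]
force: [-13.7, 3.2, 10.3]
grip_width: -0.0003
finger_force: 7.4
```

```bash
python3 - <<'E'
from h import *
s=observe(); print(s["position"],topress(s["position"]),s["force"])
im=grab_frame("wrist"); save("pics/w5.png",im)
E
```

```text
[0.48738251 0.15537429 0.02879258] [-0.12013877  0.00021004] [-13.68962431   3.19449596  10.33579409]
```

View pics/w5.png

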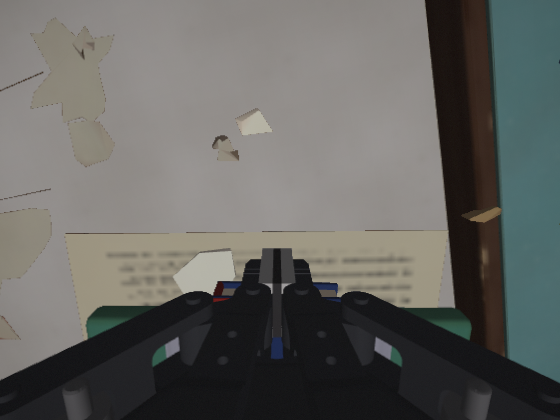

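The notebook is home: it presses against the stop with 14 N, square, at columns 216–338. Now I back off and go to the handle.

```bash
cat >> h.py <<'E'
def circ(phis,zs,r=.04): return [(PO[0]+r*np.cos(a),PO[1]+r*np.sin(a),z,2.919) for a,z in zip(phis,zs)]
E
python3 - <<'E'
from h import *
rows((*toworld(-.14,0),.03,2.919),(*toworld(-.14,0),.25,2.919),*circ([2.48,2.48],[.25,.176]))
E
```

```text
[0.0397, -0.0003, -0.0023, -0.0006, -0.0018, 0.0002]
[0.0413, -0.0009, -0.4423, -0.0006, -0.0018, 0.0002]
[-0.1663, 0.0329, -0.4431, -0.0006, -0.0018, 0.0002]
[-0.1668, 0.0331, -0.2951, -0.0006, -0.0018, 0.0002]
```

play_rows:
  deltas:
    - [0.02,0,0,0,0,0,1]
    - [0.04,0,0,0,0,0,1]
    - [0.04,0,-0.09,0,0,0,1]
    - [0.04,0,-0.19,0,0,0,1]
    - [0.04,0,-0.29,0,0,0,1]
    - [0.04,0,-0.38,0,0,0,1]
    - [0.04,0,-0.442,0,0,0,1]
    - [-0.06,0.015,-0.442,0,0,0,1]
    - [-0.13,0.033,-0.442,0,0,0,1]
    - [-0.166,0.033,-0.442,0,0,0,1]

```text
clock: 12.3
position: [0.5761, 0.153, 0.2499]
tool_rot: [3.141, 0.001, 2.918]
force: [-2.3, -1.0, -1.1]
grip_width: 0.0
finger_force: 0.0
```

```bash
cat >> h.py <<'E'
def balls(z):
    im=grab_frame("top"); c=get_calibration("top"); return im,c
E
python3 - <<'E'
from h import *
s=observe(); print(s["position"],topress(s["position"]),s["force"])
rows(*circ([2.48],[.176]))
print("circle from base phi 2.48")
b=circ([2.48],[.176])[0]
ph=2.48-.3*np.arange(1,10); rows(*circ(ph,.176-.00191*.3*np.arange(1,10)),base=b)
E
```

```text
[0.57614167 0.15302089 0.2498846 ] [-0.03305697  0.01754457] [-2.2871812  -0.98327694 -1.13089527]
[0.0065, -0.0012, 0.1478, 0.0002, 0.0006, -0.0003]
circle from base phi 2.48
[-0.0133, 0.0199, 0.0011, 0.0, 0.0, 0.0]
[-0.0318, 0.0349, 0.0023, 0.0, 0.0, 0.0]
[-0.054, 0.0439, 0.0034, 0.0, 0.0, 0.0]
[-0.0779, 0.0458, 0.0046, 0.0, 0.0, 0.0]
[-0.1012, 0.0406, 0.0057, 0.0, 0.0, 0.0]
[-0.122, 0.0288, 0.0069, 0.0, 0.0, 0.0]
[-0.1383, 0.0113, 0.008, 0.0, 0.0, 0.0]
[-0.1488, -0.0102, 0.0092, 0.0, 0.0, 0.0]
[-0.1524, -0.0338, 0.0103, 0.0, 0.0, 0.0]
```

Descend, then the first pushing arc at a moderate pace.

play_rows:
  deltas:
    - [0.006,-0.001,0.06,0,0,0,1]
    - [0.006,-0.001,0.12,0,0,0,1]
    - [0.006,-0.001,0.148,0,0,0,1]
    - [0.006,-0.001,0.148,0,0,0,1]

```text
clock: 12.7
position: [0.5701, 0.1528, 0.1745]
tool_rot: [-3.14, -0.002, 2.919]
force: [0.7, 0.1, 1.2]
grip_width: 0.0001
finger_force: 0.0
```

play_rows:
  deltas:
    - [-0.013,0.02,0.001,0,0,0,1]
    - [-0.032,0.035,0.002,0,0,0,1]
    - [-0.054,0.044,0.003,0,0,0,1]
    - [-0.078,0.046,0.005,0,0,0,1]
    - [-0.101,0.041,0.006,0,0,0,1]

```text
clock: 13.2
position: [0.6249, 0.1637, 0.1742]
tool_rot: [3.14, -0.001, 2.92]
force: [-9.8, 4.6, 0.9]
grip_width: 0.0001
finger_force: 4.6
```

```bash
cat >> h.py <<'E'
def st():
    s=observe(); d=s["position"][:2]-PO; r=np.hypot(*d); a=np.arctan2(d[1],d[0])
    print("t",s["clock"],"phi",a.round(3),"r",r.round(4),"z",s["position"][2].round(4),"F",s["force"].round(1),"torque cw",(d[0]*s["force"][1]-d[1]*s["force"][0]).round(3),"yaw",s["tool_rot"][2].round(3)); return s
def arc(phi0,step,n,z0,r=.04):
    b=circ([phi0],[z0],r)[0]; k=np.arange(1,n+1); rows(*circ(phi0-step*k,z0-.00191*step*k,r),base=b)
E
python3 - <<'E'
from h import *
st(); im=grab_frame("top"); save("pics/t1.png",cv2.resize(im[165:275,110:230],None,fx=5,fy=5,interpolation=cv2.INTER_CUBIC))
E
```

```text
t 13.2 phi 1.044 r 0.0406 z 0.1742 F [-9.8  4.6  0.9] torque cw 0.436 yaw 2.92
```

View pics/t1.png

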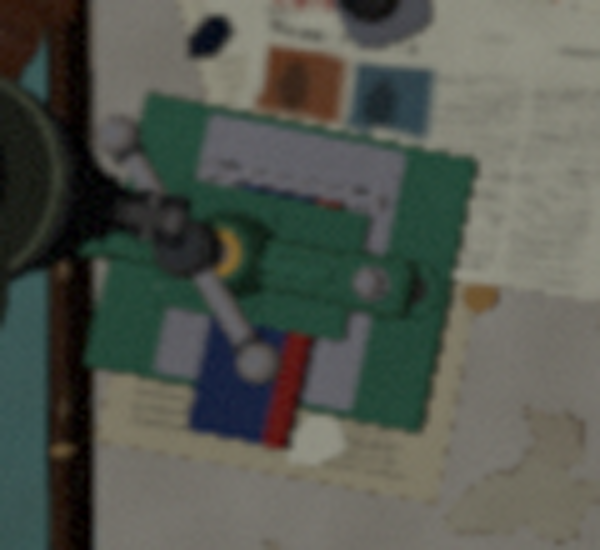

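The view shows the bar swung clockwise, with its balls at crop pixels (119,135) and (257,360). The notebook is in place, and the finger is pushing the far half of the bar.

```bash
python3 - <<'E'
from h import *
c=get_calibration("top")
A=[onz(c,110+u/5-.4,165+v/5-.4,.182) for u,v in((119,135),(257,360))]; d=A[0]-A[1]
print(np.round(A,4),np.mean(A,0),np.linalg.norm(d),"bar angle",np.arctan2(d[1],d[0]),"t",1.348-np.arctan2(d[1],d[0]))
arc(.98,.25,10,.173); print(); arc(.98-2.5,.25,10,.168)
E
```

```text
[[0.6649 0.1666 0.182 ]
 [0.5456 0.0957 0.182 ]] [0.60523301 0.13115185 0.182     ] 0.1387247005962357 bar angle 0.5362634101811079 t 0.8117365898188922
[-0.0176, -0.0094, 0.001, 0.0, 0.0, 0.0]
[-0.0323, -0.0229, 0.0019, 0.0, 0.0, 0.0]
[-0.0432, -0.0397, 0.0029, 0.0, 0.0, 0.0]
[-0.0496, -0.0585, 0.0038, 0.0, 0.0, 0.0]
[-0.0511, -0.0784, 0.0048, 0.0, 0.0, 0.0]
[-0.0477, -0.0981, 0.0057, 0.0, 0.0, 0.0]
[-0.0395, -0.1163, 0.0067, 0.0, 0.0, 0.0]
[-0.0271, -0.1319, 0.0076, 0.0, 0.0, 0.0]
[-0.0112, -0.1439, 0.0086, 0.0, 0.0, 0.0]
[0.0072, -0.1517, 0.0095, 0.0, 0.0, 0.0]

[0.0197, -0.0029, 0.001, 0.0, 0.0, 0.0]
[0.0396, -0.0009, 0.0019, 0.0, 0.0, 0.0]
[0.0583, 0.0059, 0.0029, 0.0, 0.0, 0.0]
[0.0747, 0.0172, 0.0038, 0.0, 0.0, 0.0]
[0.0879, 0.0322, 0.0048, 0.0, 0.0, 0.0]
[0.0969, 0.05, 0.0057, 0.0, 0.0, 0.0]
[0.1012, 0.0695, 0.0067, 0.0, 0.0, 0.0]
[0.1006, 0.0894, 0.0076, 0.0, 0.0, 0.0]
[0.0951, 0.1086, 0.0086, 0.0, 0.0, 0.0]
[0.085, 0.1258, 0.0096, 0.0, 0.0, 0.0]
```

play_rows:
  deltas:
    - [-0.018,-0.009,0.001,0,0,0,1]
    - [-0.032,-0.023,0.002,0,0,0,1]
    - [-0.043,-0.04,0.003,0,0,0,1]
    - [-0.05,-0.0585,0.004,0,0,0,1]
    - [-0.051,-0.078,0.005,0,0,0,1]
    - [-0.048,-0.098,0.006,0,0,0,1]
    - [-0.0395,-0.116,0.007,0,0,0,1]
    - [-0.027,-0.132,0.008,0,0,0,1]
    - [-0.011,-0.144,0.009,0,0,0,1]
    - [0.007,-0.152,0.0095,0,0,0,1]

```text
clock: 14.25
position: [0.6068, 0.0893, 0.1702]
tool_rot: [3.139, 0.005, 2.919]
force: [10.1, 3.0, 0.2]
grip_width: 0.0002
finger_force: 4.1
```

```bash
python3 -c "
from h import *
st()"
```

```text
t 14.25 phi -1.513 r 0.0394 z 0.1702 F [10.1  3.   0.2] torque cw 0.402 yaw 2.919
```

play_rows:
  deltas:
    - [0.02,-0.003,0.001,0,0,0,1]
    - [0.04,-0.001,0.002,0,0,0,1]
    - [0.058,0.006,0.003,0,0,0,1]
    - [0.075,0.017,0.004,0,0,0,1]
    - [0.088,0.032,0.005,0,0,0,1]

```text
clock: 14.75
position: [0.5674, 0.1133, 0.168]
tool_rot: [3.141, 0.005, 2.917]
force: [5.3, -6.3, 4.5]
grip_width: -0.0
finger_force: 4.1
```

```bash
python3 -c "
from h import *
st(); arc(-1.52-1.25,.25,7,.1655)"
```

```text
t 14.75 phi -2.75 r 0.0401 z 0.168 F [ 5.3 -6.3  4.5] torque cw 0.317 yaw 2.917
[0.009, 0.0178, 0.001, 0.0, 0.0, 0.0]
[0.0134, 0.0373, 0.0019, 0.0, 0.0, 0.0]
[0.0127, 0.0572, 0.0029, 0.0, 0.0, 0.0]
[0.0072, 0.0764, 0.0038, 0.0, 0.0, 0.0]
[-0.0029, 0.0936, 0.0048, 0.0, 0.0, 0.0]
[-0.0169, 0.1077, 0.0057, 0.0, 0.0, 0.0]
[-0.034, 0.118, 0.0067, 0.0, 0.0, 0.0]
```

play_rows:
  deltas:
    - [0.009,0.018,0.001,0,0,0,1]
    - [0.0134,0.037,0.002,0,0,0,1]

```text
clock: 14.95
position: [0.5641, 0.1325, 0.1665]
tool_rot: [-3.141, 0.003, 2.917]
force: [-0.0, -9.2, 1.2]
grip_width: 0.0004
finger_force: 4.0
```

play_rows:
  deltas:
    - [-0.0007,0.02,0.001,0,0,0,1]
    - [-0.006,0.039,0.002,0,0,0,1]

```text
clock: 15.15
position: [0.5705, 0.1511, 0.165]
tool_rot: [-3.141, 0.001, 2.918]
force: [-4.3, -7.7, -0.3]
grip_width: 0.0
finger_force: 3.7
```

```bash
python3 -c "
from h import *
s=st(); im=grab_frame('top'); save('pics/t2.png',cv2.resize(im[165:275,110:230],None,fx=5,fy=5,interpolation=cv2.INTER_CUBIC))
arc(-1.52-2.25,.25,8,.1636)"
```

```text
t 15.15 phi 2.557 r 0.0407 z 0.165 F [-4.3 -7.7 -0.3] torque cw 0.359 yaw 2.918
[-0.0101, 0.0172, 0.001, 0.0, 0.0, 0.0]
[-0.0241, 0.0314, 0.0019, 0.0, 0.0, 0.0]
[-0.0412, 0.0416, 0.0029, 0.0, 0.0, 0.0]
[-0.0604, 0.0473, 0.0038, 0.0, 0.0, 0.0]
[-0.0803, 0.0481, 0.0048, 0.0, 0.0, 0.0]
[-0.0998, 0.044, 0.0057, 0.0, 0.0, 0.0]
[-0.1177, 0.0351, 0.0067, 0.0, 0.0, 0.0]
[-0.1328, 0.0221, 0.0076, 0.0, 0.0, 0.0]
```

play_rows:
  deltas:
    - [-0.01,0.017,0.001,0,0,0,1]
    - [-0.01,0.017,0.001,0,0,0,1]

```text
clock: 15.4
position: [0.5772, 0.1592, 0.164]
tool_rot: [-3.141, 0.0, 2.919]
force: [-3.2, -2.0, -1.6]
grip_width: 0.0002
finger_force: 1.7
```

play_rows:
  deltas:
    - [-0.014,0.0144,0.001,0,0,0,1]
    - [-0.014,0.0144,0.001,0,0,0,1]

```text
clock: 15.6
position: [0.5853, 0.1645, 0.1633]
tool_rot: [-3.141, -0.001, 2.919]
force: [-4.1, -2.5, -1.8]
grip_width: 0.0004
finger_force: 2.0
```

play_rows:
  deltas:
    - [-0.017,0.01,0.001,0,0,0,1]
    - [-0.017,0.01,0.001,0,0,0,1]

```text
clock: 15.8
position: [0.5947, 0.1674, 0.1627]
tool_rot: [-3.141, -0.001, 2.918]
force: [-3.4, -1.7, -1.4]
grip_width: 0.0
finger_force: 1.6
```

```bash
python3 -c "
from h import *
for p,f in (((.5751,.1587),(0,0)),): pass
st()"
```

```text
t 15.8 phi 1.819 r 0.0401 z 0.1627 F [-3.4 -1.7 -1.4] torque cw 0.148 yaw 2.918
```

```bash
python3 -c "
from h import *
arc(1.763,.25,6,.1622)"
```

```text
[-0.0191, 0.0057, 0.001, 0.0, 0.0, 0.0]
[-0.039, 0.0065, 0.0019, 0.0, 0.0, 0.0]
[-0.0586, 0.0023, 0.0029, 0.0, 0.0, 0.0]
[-0.0764, -0.0065, 0.0038, 0.0, 0.0, 0.0]
[-0.0916, -0.0195, 0.0048, 0.0, 0.0, 0.0]
[-0.103, -0.0359, 0.0057, 0.0, 0.0, 0.0]
```

play_rows:
  deltas:
    - [-0.019,0.0057,0.001,0,0,0,1]
    - [-0.039,0.0065,0.002,0,0,0,1]

```text
clock: 16.0
position: [0.6131, 0.1671, 0.1619]
tool_rot: [-3.141, -0.003, 2.919]
force: [-16.3, 2.1, 5.3]
grip_width: 0.0003
finger_force: 6.6
```

play_rows:
  deltas:
    - [-0.0196,-0.004,0.001,0,0,0,1]

```text
clock: 16.1
position: [0.6221, 0.1638, 0.1614]
tool_rot: [3.141, -0.003, 2.92]
force: [-14.5, 7.4, 5.5]
grip_width: 0.0
finger_force: 8.0
```

```bash
python3 - <<'E'
from h import *
st()
im=grab_frame("top"); c=get_calibration("top"); z=.172
# dark/bright profile of the bare bar half not under the arm: sample brightness on ring r=45..52 mm
g=cv2.cvtColor(im,cv2.COLOR_RGB2HSV)
save("pics/t3.png",cv2.resize(im[165:275,110:230],None,fx=5,fy=5,interpolation=cv2.INTER_CUBIC))
for a in np.arange(2.9,5.2,.1):
    v=[]
    for r in (.060,.066,.072):
        u=proj(c,[.605+r*np.cos(a),.1305+r*np.sin(a),z]); v.append(im[int(round(u[1])),int(round(u[0]))].tolist())
    print(round(a,2),v)
E
```

```text
t 16.1 phi 1.106 r 0.0394 z 0.1614 F [-14.5   7.4   5.5] torque cw 0.642 yaw 2.92
2.9 [[93, 94, 98], [82, 89, 91], [80, 83, 70]]
3.0 [[95, 94, 100], [89, 92, 95], [105, 103, 86]]
3.1 [[91, 91, 97], [89, 89, 95], [60, 68, 64]]
3.2 [[50, 55, 72], [38, 46, 67], [20, 32, 60]]
3.3 [[24, 33, 63], [27, 36, 64], [24, 33, 62]]
3.4 [[27, 34, 62], [23, 34, 62], [20, 32, 59]]
3.5 [[27, 35, 64], [20, 31, 60], [26, 35, 64]]
3.6 [[34, 37, 54], [69, 67, 74], [66, 66, 70]]
3.7 [[60, 59, 58], [96, 95, 97], [95, 95, 98]]
3.8 [[49, 48, 46], [92, 91, 90], [85, 81, 79]]
3.9 [[30, 57, 51], [47, 37, 50], [80, 35, 31]]
4.0 [[34, 69, 54], [45, 67, 53], [85, 32, 26]]
4.1 [[34, 70, 55], [34, 71, 57], [37, 72, 58]]
4.2 [[34, 69, 53], [35, 70, 55], [38, 72, 56]]
4.3 [[34, 64, 48], [30, 56, 43], [35, 65, 51]]
4.4 [[35, 70, 56], [33, 66, 50], [35, 70, 55]]
4.5 [[37, 75, 58], [36, 71, 57], [34, 65, 51]]
4.6 [[37, 70, 54], [36, 70, 53], [35, 68, 54]]
4.7 [[34, 62, 48], [34, 62, 48], [36, 66, 51]]
4.8 [[37, 70, 56], [34, 70, 56], [35, 69, 54]]
4.9 [[33, 68, 54], [35, 70, 54], [34, 69, 56]]
5.0 [[35, 70, 56], [35, 70, 54], [56, 55, 44]]
5.1 [[31, 56, 52], [56, 54, 64], [95, 92, 96]]
```

View pics/t3.png

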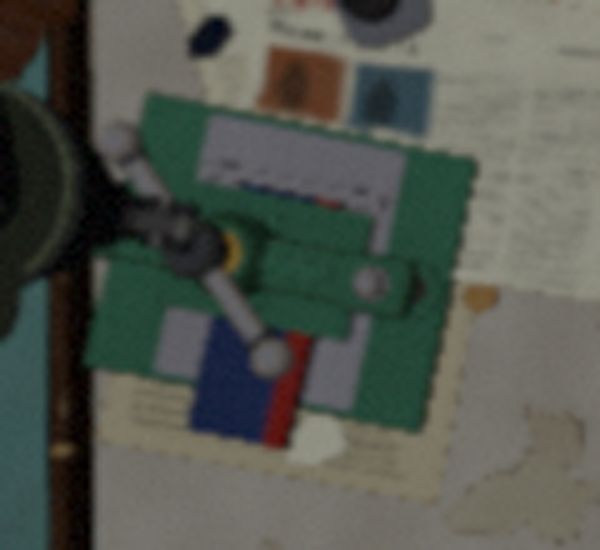

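The bar's balls are now at crop pixels (121,139) and (270,357), so t ≈ 7.04. That is about 1.6 rad past the touch from the measured thickness (touch at t ≈ 5.4). The moment has risen by about 0.2 N m at the same finger position, which agrees. I stop here, free the handle and retreat.

play_rows:
  deltas:
    - [0.015,0.003,0,0,0,0,1]
    - [0.03,0.003,0,0,0,0,1]
    - [0.03,0.003,-0.06,0,0,0,1]
    - [0.03,0.003,-0.13,0,0,0,1]
    - [0.03,0.003,-0.18,0,0,0,1]
    - [0.1,0,-0.2,0,0,0,1]
    - [0.2,0,-0.2,0,0,0,1]
    - [0.3,0,-0.2,0,0,0,1]
    - [0.36,0,-0.2,0,0,0,1]
    - [0.36,0,-0.2,0,0,0,1]

```text
clock: 17.15
position: [0.4447, 0.2031, 0.2619]
tool_rot: [3.14, 0.001, 2.922]
force: [1.0, 0.0, 1.0]
grip_width: -0.0001
finger_force: 0.0
```

```bash
python3 - <<'E'
from h import *
print(observe()["position"],observe()["force"])
im=grab_frame("top"); c=get_calibration("top"); a=cv2.imread("pics/t3.png")
# balls: bright grey blobs on the ring; press base unmoved?
hsv=cv2.cvtColor(im,cv2.COLOR_RGB2HSV)
old=cv2.cvtColor(cv2.imread("pics/top0.png"),cv2.COLOR_BGR2GRAY).astype(np.float32); new=cv2.cvtColor(im,cv2.COLOR_RGB2GRAY).astype(np.float32)
print("press shift px",cv2.phaseCorrelate(old[222:255,125:215].copy(),new[222:255,125:215].copy()),cv2.phaseCorrelate(old[180:205,125:205].copy(),new[180:205,125:205].copy()))
for r0 in (.07,):
  for s in (0,np.pi):
    A=np.arange(.3,.95,.05); v=[]
    for q in A:
        u=proj(c,[.605+r0*np.cos(q+s),.1305+r0*np.sin(q+s),.172]); v.append(cv2.getRectSubPix(im,(1,1),(float(u[0]),float(u[1])))[0,0].tolist())
    print([(round(float(q),2),x) for q,x in zip(A,v)])
E
```

```text
[0.44465631 0.20313664 0.26190752] [1.00045148 0.00829563 1.00453806]
press shift px ((0.016232957120678293, 0.08222747459859292), 0.6674904116877803) ((-0.14132797527886254, 0.47166821158350025), 0.8749052966833115)
[(0.3, [36, 72, 57]), (0.35, [37, 71, 57]), (0.4, [45, 63, 53]), (0.45, [68, 66, 63]), (0.5, [85, 83, 80]), (0.55, [93, 92, 93]), (0.6, [94, 93, 95]), (0.65, [92, 90, 90]), (0.7, [93, 90, 87]), (0.75, [107, 104, 98]), (0.8, [107, 104, 98]), (0.85, [85, 82, 76]), (0.9, [52, 49, 42])]
[(0.3, [21, 32, 59]), (0.35, [27, 36, 60]), (0.4, [61, 60, 71]), (0.45, [90, 88, 88]), (0.5, [94, 93, 96]), (0.55, [95, 94, 98]), (0.6, [92, 91, 90]), (0.65, [82, 77, 74]), (0.7, [65, 52, 50]), (0.75, [73, 28, 33]), (0.8, [86, 27, 24]), (0.85, [72, 41, 30]), (0.9, [46, 64, 49])]
```

```bash
python3 -c "
from workcell import *
print(job_done())"
```

```text
the job is handed in; nothing more can be done
None
```

The job is handed in, with no verdict returned: the notebook is home against the stop and the platen is wound about 1.65 rad past first touch (estimated 90–95 N). The handle is free and the press did not visibly move. I wound the handle by pushing the bar round with shut fingers, not by gripping a fresh end each half turn.

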